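# Wedge open the stuck food box lid evenly

### The job

The press-fit lid of the baby's food box in the drying rack is stuck. Take the wooden wedge from its cork mat and work it gently into the seam from the left and right ends in turn, a little at a time, so that the lid rises evenly (neither end ever more than 4 mm higher than the other) until the seam stands open by at least 10 mm at both ends. Touch the box, lid and rack only with the wedge, push with no more than about 15 N, leave the other things alone, and finally stand the wedge back on its mat.

Things in the scene. Friction and masses are not known exactly. Their poses are not given: they have to be found in the camera images.
- rack: White plastic drying rack, fixed, base plate 235 (x) x 180 (y) x 12 mm; origin on its underside under the centre of the bay holding the food box; z up, y to the box's left end. Bay walls stand 30 mm above the work surface; behind the bay (+x, to 170 mm from the origin) the plate carries two cups, tops 98 mm above the work surface, centres 118 mm behind the origin.
- box_rim (a point): Centre of the flat top rim of the grey food box (90 mm along the rack's x, 140 mm along the rack's y, rim 57 mm above the work surface), axes as the rack's. The rim is a flat ledge under the lid at both ends (y = +-70 mm): the lower side of the seam.
- box_neck (a point): Centre of the steel neck inside the box, 14 mm above the rim, hidden in the lid. The neck is 76 mm long (y = +-38 mm), so the seam is 32 mm deep at each end. The box sits loosely in its bay: it slides along the rack's y anywhere within about 6 mm either side of the rack's origin, giving way to about 2 N until it meets the bay's stop; it cannot be lifted out.
- lid: White lid slab, 90 x 140 x 12 mm (1 mm panel on top), pressed onto the box; z up when level; origin on the lower edge of its left end. It stays where it is left. About 5 to 6 N upward at one end raises that end while the other end stays; forcing it fast takes much more. Each end can rise up to 14 mm.
- lid_left (a point): Middle of the lid's lower edge at the left end (rack +y), the upper side of the seam there. Seam opening at this end = height of this point above box_rim, 4 to 5 mm at the start.
- lid_right (a point): Middle of the lid's lower edge at the right end (rack -y); seam opening there likewise, 4 to 5 mm at the start.
- wedge: Double-ended wooden wedge, loose, about 90 g: flat-bottomed blade 120 mm long (x) and 30 wide (y); both tips (x = +-60) 2 mm thick, top rising at 0.35 (19 degrees) to 13 mm thick at x = +-28.5. Upright grip block in the middle, 32 (x) x 24 (y), to 62 mm above the underside. Origin: centre of the underside, z up. Its tip d mm past the lid's end on the ledge, it opens that end to 2 + 0.35 d mm.
- wedge_grip (a point): Point in the grip block 40 mm above the wedge's underside, a good place to pinch it across its 24 mm (wedge y). Grip it firmly: pushed down by the lid it can pitch a little in the fingers, so its tip may stand lower or higher at the next stroke.
- mat: Cork mat, fixed, 110 (x) x 160 (y) x 6 mm; origin at the centre of its underside. The wedge starts on it, with its length roughly along the mat's y.
- cup_a: Pink sippy cup upside down on the rack, 72 mm across, 86 mm high, origin under it; a bystander.
- cup_b: The other such cup; a bystander.
- spout: Grey hard spout, 48 mm across, 36 mm high, on the shelf; a bystander.
- jar: Glass jar with hinged lid, 72 mm across, 82 mm high; a bystander.
- bowl: Orange snack bowl, 120 mm across, 45 mm high; a bystander.
- spoon: Metal spoon lying on the shelf; a bystander.
Things that resemble listed ones, but are neither listed nor needed, are in the scene too. There is more than one size of the mat; the one meant has the size given above.

How it is judged:
By the outcome, as a careful person would: the job done as asked, in the order asked, and still so for the second after the job is handed in, with the robot touching nothing.
It also fails if it takes over 72 s, if anything falls off the work surface, if the arm or the gripper's body presses on something with over 40 N, if the wrist force passes 120 N, or if a joint passes its speed limit or range.

### The arm

A 7-joint arm with a two-finger parallel gripper is mounted at the origin on the work surface. World frame = base frame: x ahead of the robot, y to its left, z up, the work surface at z = 0. Lengths are in mm, angles in rad, forces in N, time in s.
With the tool pointing down it reaches from about 350 to 900 mm from the base axis. Payload 7.2 kg.
Tool frame: the origin (TCP) lies at the very end of the fingers, on their centre line; the grasp point (between the pads) lies 19 mm behind it; z points along the fingers, x is the direction in which the jaws open and shut, and the axes are right-handed (so a half turn about z gives the same grasp; the last joint's range is limited). The gripper opens to 88 mm and grips with 3 to 60 N. Pads are 20 mm wide; open, the fingers measure 115 mm over their backs; the gripper's body (75 mm by 178 mm) begins 61 mm behind the grasp point.
Start: joints at [1.243, 0.411, -0.013, 1.596, 0.006, 1.134, -0.082], TCP at [160.543, -604.033, 199.153] pointing down, gripper open.
Joint ranges: [-2.95, 2.95], [-0.29, 1.99], [-1.47, 1.44], [0.14, 2.54], [-1.03, 4.17], [0.13, 1.85], [-2.86, 2.86]. Speed limits (rad/s): [2.39, 2.39, 3.01, 3.01, 3.14, 3.14, 3.14].

### API

Orientations are given as a 3x3 rotation matrix whose columns are the frame's x, y, z axes.
In Python, from cell import status, grab_frame, camera_params, job_done gives the robot as it stands.
- The arm moves only by the shell command python3 -m creep 'ROWS' [FORCE]. ROWS is JSON, a list of rows, each a list of 7 numbers: the opening, from 0 (shut) to 1 (fully open), then the shift along the tool's x, y, z in m, then the turn, a rotation vector about the tool's x, y, z in degrees. A call has 1 to 5 rows; each row is the pose to reach, as a shift and turn from the pose commanded when the call began, along the tool's axes at that moment; what a row does not reach only later rows make up. A row lasts 1/10 s, in which the tool goes at most 50 mm and 8.59 degrees, less where a joint would pass 70% of its speed; a pose out of reach is approached as far as the arm can. A call with a gripper value outside its range is refused whole. The fingers move at their own pace and stop on an object; FORCE is the grip in N (left out, the last holds). Time passes only in rows, so rows that repeat a pose let the fingers close. It gives the time, the measured TCP pose, the force and the opening at its end, in the units of the state.
- status.sense(): the state, without advancing time (a new reading comes with each control period).
- grab_frame(name): name is "scene" or "top"; returns (picture, depth): 384x512x3 uint8, red, green, blue; 384x512 float32, mm along the optical axis (not along the pixel's ray), 0 where there is no reading.
- camera_params(name): a dict with "camera_matrix" (3x3 intrinsics, pixels), "k1" (the pictures are not rectified: a ray, as slopes to the right and down, at radius r is drawn at 1 + k1 r^2 times it, then the intrinsics apply), "camera_from_world" (4x4, takes a point from world to camera coordinates). Camera axes: x right, y up, looking along -z (the intrinsics and any distortion apply to the point x, -y, -z); pixel columns grow to the right and rows downward; lengths in mm; the calibration is good to about 2 mm. A picture is of the moment at which its call begins. camera_params takes no time and is no camera call.
- job_done(): hands the job in, once; it reports no verdict.
The state is a dict: "clock": time; "joint_positions": joint angles; "joint_velocities": joint speeds; "joint_torque": joint torques, N m; "ee_pos": TCP position; "eef_rot": TCP orientation; "wrist_force": force on the tool from outside, world axes, zero at the start; "torque": the same for the moment, N m; "opening": finger opening in mm.
Only numpy, scipy, OpenCV 4.12 (cv2) and the standard library are available. Lean on these libraries where they do the work, as an engineer would, in place of code of your own. Each camera call takes 0.05 s, during which the arm holds its last target.

## Working session

There is one attempt and no reset: what is moved stays moved. The work goes in short steps, Python scripts to look and compute and a shell command to move; the robot and the scene stay as the last step left them, time stands still between calls to the robot, and variables do not carry over. Pictures are saved under pics/ and viewed, and the job is handed in when it is done.

```bash
ls -la; mkdir -p pics
cat > h.py <<'E'
import numpy as np, cv2
from cell import status, grab_frame, camera_params, job_done
def save(n,img): cv2.imwrite('pics/'+n+'.png',img[:,:,::-1])
def unproj(cam,uv,z=None,depth=None):
    p=camera_params(cam);K=np.array(p['camera_matrix']);T=np.array(p['camera_from_world'])
    uv=np.array(uv,float).reshape(-1,2)
    d=np.stack([(uv[:,0]-K[0,2])/K[0,0],(uv[:,1]-K[1,2])/K[1,1]],1)
    u=d.copy()
    for _ in range(20): u=d/(1+p['k1']*(u**2).sum(1,keepdims=True))
    ray=np.stack([u[:,0],-u[:,1],-np.ones(len(u))],1)
    R=T[:3,:3];c=-R.T@T[:3,3]; w=ray@R
    if depth is not None: return c+w*np.asarray(depth,float).reshape(-1,1)
    s=(np.asarray(z,float)-c[2])/w[:,2]
    return c+w*s[:,None]
def proj(cam,P):
    p=camera_params(cam);K=np.array(p['camera_matrix']);T=np.array(p['camera_from_world'])
    P=np.array(P,float).reshape(-1,3);q=P@T[:3,:3].T+T[:3,3]
    u=np.stack([q[:,0]/-q[:,2],-q[:,1]/-q[:,2]],1);u=u*(1+p['k1']*(u**2).sum(1,keepdims=True))
    return np.stack([u[:,0]*K[0,0]+K[0,2],u[:,1]*K[1,1]+K[1,2]],1)
E
python3 - <<'E'
from h import *
np.set_printoptions(suppress=True,precision=3)
for c in ['scene','top']:
    im,d=grab_frame(c); save(c+'0',im); np.save('pics/%s0.npy'%c,d); np.save('pics/%s0i.npy'%c,im)
    p=camera_params(c);T=np.array(p['camera_from_world']);print(c,p['camera_matrix'],p['k1'],-T[:3,:3].T@T[:3,3],T[:3,:3])
print(status.sense())
E
```

```text
total 12
drwxr-xr-x  3 agent agent 4096 Dec  7 01:12 .
drwxr-xr-x 23 root  root  4096 Dec  7 01:12 ..
drwxr-xr-x  2 agent agent 4096 Dec  7 01:12 pics
scene [[369.388   0.    255.666]
 [  0.    369.388 197.235]
 [  0.      0.      1.   ]] 0.013385302763439392 [1076.279  -74.992  877.518] [[ 0.184  0.983 -0.016]
 [-0.761  0.153  0.631]
 [ 0.623 -0.104  0.776]]
top [[481.767   0.    253.411]
 [  0.    481.767 192.126]
 [  0.      0.      1.   ]] 0.03630488994746577 [ 123.74    33.657 1600.181] [[-0.002 -1.    -0.003]
 [ 0.975 -0.002  0.224]
 [-0.224 -0.003  0.975]]
{'clock': 0.1, 'joint_positions': array([ 1.243,  0.412, -0.013,  1.597,  0.006,  1.134, -0.082]), 'joint_velocities': array([ 0.001, -0.002,  0.001, -0.003, -0.001,  0.   ,  0.001]), 'joint_torque': array([  0.003, -58.91 ,   0.644, -29.171,  -0.054,   0.015,   0.   ]), 'ee_pos': array([ 160.378, -603.601,  198.416]), 'eef_rot': array([[ 0.257, -0.966, -0.   ],
       [-0.966, -0.257,  0.001],
       [-0.001,  0.   , -1.   ]]), 'wrist_force': array([ 0.356,  0.149, -0.168]), 'torque': array([-0.002, -0.007, -0.007]), 'opening': 87.41887708406645}
```

View pics/scene0.png

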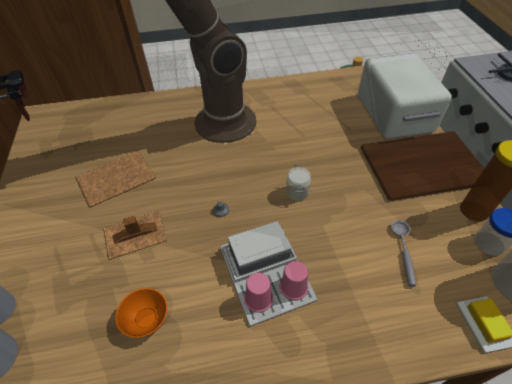

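View pics/top0.png

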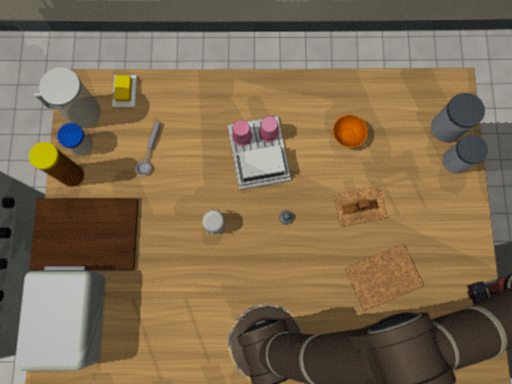

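The wedge is at top (360,204) / scene (135,230), on the smaller of the two mats. The rack, with its two pink cups, is at top (260,152) / scene (267,270). I'll enlarge the crops and compare the mat sizes next.

Run:
```python
from h import *
np.set_printoptions(suppress=True,precision=1)
t=np.load('pics/top0i.npy');s=np.load('pics/scene0i.npy');td=np.load('pics/top0.npy')
a=cv2.resize(t[110:200,215:305],None,fx=6,fy=6,interpolation=cv2.INTER_CUBIC)
b=cv2.resize(s[210:330,205:325],None,fx=4.5,fy=4.5,interpolation=cv2.INTER_CUBIC)
save('rack_top',a);save('rack_sc',b)
a=cv2.resize(t[175:235,320:400],None,fx=5,fy=5,interpolation=cv2.INTER_CUBIC)
b=cv2.resize(s[200:265,95:175],None,fx=5,fy=5,interpolation=cv2.INTER_CUBIC)
save('mat_z',np.vstack([a,b]))
# mats: colour mask
hsv=cv2.cvtColor(t,cv2.COLOR_RGB2HSV)
for (v,u) in [(215,345),(270,370),(205,345),(250,330),(204,360),(202,372)]: print(u,v,hsv[v,u],t[v,u],unproj('top',[(u,v)],depth=[td[v,u]]))
```

```text
345 215 [ 15 153 158] [158 109  63] [[ 410.4 -268.7    4.8]]
370 270 [ 15 148 165] [165 117  69] [[ 227.6 -339.9   13. ]]
345 205 [ 14 173 130] [130  84  42] [[ 443.6 -269.3    9.8]]
330 250 [ 18 136 159] [159 126  74] [[ 293.9 -215.    -1. ]]
360 204 [ 13 173 128] [128  80  41] [[ 434.4 -306.    71.2]]
372 202 [ 16 208  71] [71 43 13] [[ 453.  -359.4   13. ]]
```

View pics/rack_top.png

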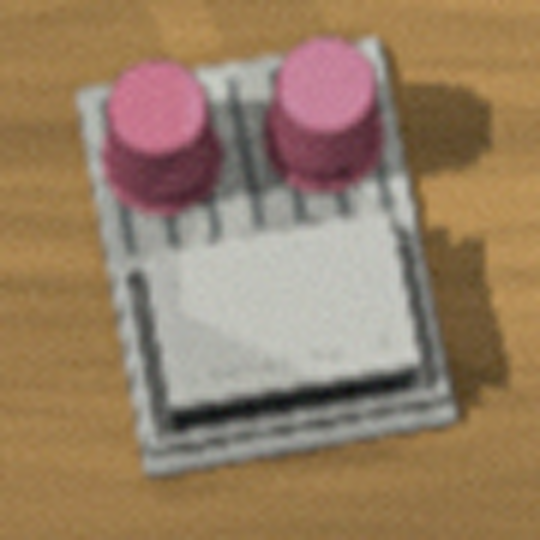

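View pics/rack_sc.png

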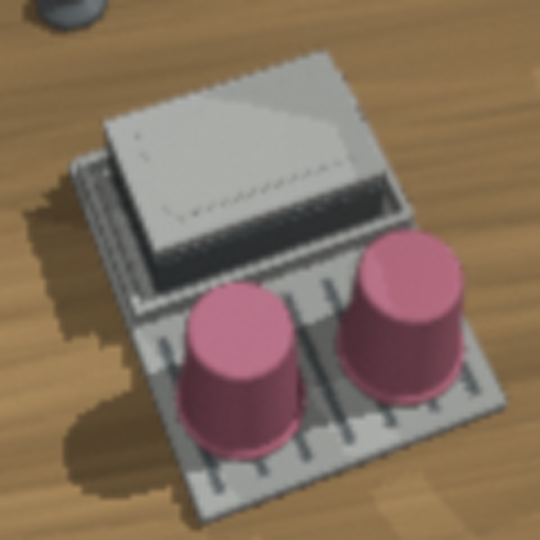

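View pics/mat_z.png

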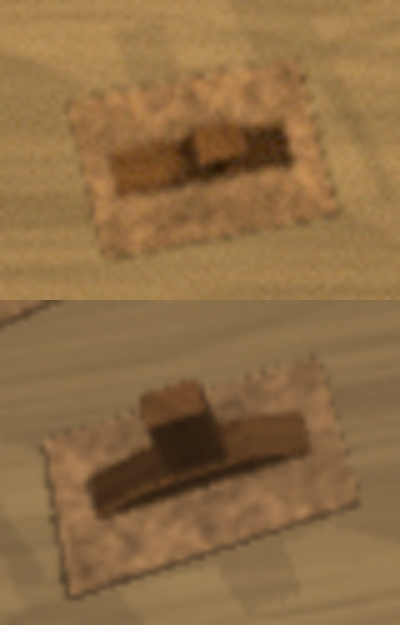

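Run:
```python
from h import *
np.set_printoptions(suppress=True,precision=1)
def cr(pts,f,off): return (np.array(pts,float)+.5)/f-.5+np.array(off)
def quad(cam,pts,z,n):
    P=unproj(cam,pts,z)[:,:2]
    e=[np.linalg.norm(P[i]-P[(i+1)%4]) for i in range(4)]
    ang=[np.degrees(np.arctan2(*(P[(i+1)%4]-P[i])[::-1])) for i in range(4)]
    print(n,cam,'c',P.mean(0),'edges',np.array(e),'ang',np.array(ang)); print(P.tolist())
quad('scene',cr([(107,122),(325,52),(385,175),(157,250)],4.5,(205,210)),73.5,'lid')
quad('top',cr([(148,268),(392,222),(418,372),(172,408)],6,(215,110)),73.5,'lid')
quad('top',cr([(78,90),(378,38),(457,420),(148,475)],6,(215,110)),12,'plate')
for cam,roi in [('top',(320,175,400,235)),('scene',(95,200,175,265)),('top',(335,240,435,315)),('scene',(65,145,165,210))]:
    t=np.load('pics/%s0i.npy'%cam);x0,y0,x1,y1=roi
    lab=cv2.cvtColor(cv2.GaussianBlur(t,(3,3),0),cv2.COLOR_RGB2HSV)[y0:y1,x0:x1].astype(int)
    m=(lab[...,0]<17).astype(np.uint8)*255
    m=cv2.morphologyEx(cv2.morphologyEx(m,cv2.MORPH_CLOSE,np.ones((5,5))),cv2.MORPH_OPEN,np.ones((5,5)))
    c=max(cv2.findContours(m,cv2.RETR_EXTERNAL,cv2.CHAIN_APPROX_NONE)[0],key=cv2.contourArea)[:,0]+[x0,y0]
    P=unproj(cam,c,6)[:,:2].astype(np.float32)
    print(cam,roi,cv2.minAreaRect(P))
quad('top',cr([(68,103),(300,65),(338,212),(107,258)],5,(320,175)),6,'mat')
quad('scene',cr([(42,145),(315,60),(358,200),(68,298)],5,(95,200)),6,'mat')
# wedge
quad('top',cr([(108,158),(290,125),(292,163),(115,193)],5,(320,175)),8,'blade')
quad('scene',cr([(140,98),(202,82),(212,115),(150,130)],5,(95,200)),68,'grip')
quad('top',cr([(190,131),(238,123),(243,157),(197,165)],5,(320,175)),68,'grip')
```

```text
lid scene c [578.6  13.7] edges [135.6  89.9 134.4  88.3] ang [ 100.     9.2  -80.6 -170. ]
[[546.4533858253475, -60.5074182470702], [522.8500262939929, 72.99867807699547], [611.559856449517, 87.3692993653894], [633.4204983489605, -45.22957858112755]]
lid top c [574.4  10.7] edges [137.5  87.  136.   81. ] ang [ -79.  -171.4   98.5    9.6]
[[602.7889332547968, 84.83512453330121], [629.0267191307496, -50.11723288021495], [542.9799884093, -63.167885295754154], [522.9626890141787, 71.343424349765]]
plate top c [631.   19.7] edges [177.8 234.2 177.8 234.1] ang [ -79.7 -169.7  100.2   10.3]
[[730.3658327774701, 128.16502272753527], [762.0407309033917, -46.81720189279847], [531.6245185352952, -88.72016996919368], [499.9917843103161, 86.28954883414924]]
top (320, 175, 400, 235) ((440.9219970703125, -319.32550048828125), (113.20353698730469, 161.22406005859375), 10.261425018310547)
scene (95, 200, 175, 265) ((434.1676330566406, -319.85382080078125), (127.62388610839844, 163.67823791503906), 10.987682342529297)
top (335, 240, 435, 315) ((208.06826782226562, -384.9966125488281), (148.783309936
[... 774 characters left out ...]
5  99.7   8.7]
[[439.8505508690372, -256.73339910658717], [462.29362393994177, -379.8557149139016], [436.22303833239675, -379.6419061229969], [415.94223560742205, -260.3906105565681]]
grip scene c [ 440.4 -314.7] edges [33.2 24.2 32.7 23.5] ang [  97.6   13.7  -83.9 -164.9]
[[431.0124377099612, -334.0924102327594], [426.6436599140703, -301.23053451326746], [450.18830546030426, -295.50859163918005], [453.6822261179718, -327.97637205795183]]
grip top c [ 437.1 -316.5] edges [31.7 22.6 30.3 22.7] ang [ -80.5 -174.9   99.9    8.6]
[[445.68432889245076, -299.5420194145356], [450.9262501935955, -330.80759594280454], [428.4479004809919, -332.7985302461358], [423.2293591045029, -302.92139923760914]]
```

Two mats were candidates. The one at top (361,207) measures 161×113 mm and the one at top (384,277) measures 219×149 mm. The first fits 160×110 and carries the wedge (confirmed in the crop), so it's the one meant. The rack's yaw is about 10° with its origin near (578, 11). The wedge is at about (438.7, -316.5), with its length at about 100°.

```bash
cat >> h.py <<'E'
def plan(x,y,z,yaw=None):
    s=status.sense();R=np.array(s['eef_rot']);d=np.array([x,y,z])-s['ee_pos']
    print('shift m',np.round(R.T@d/1000,4),end=' ')
    if yaw is not None:
        a=np.radians(yaw);X=np.array([np.cos(a),np.sin(a),0]);Z=np.array([0,0,-1.]);T=np.stack([X,np.cross(Z,X),Z],1)
        print('turn',np.round(np.degrees(cv2.Rodrigues(R.T@T)[0].ravel()),2),end=' ')
    print()
A=np.radians(10.1);RO=np.array([578.5,11.,0]);RR=np.array([[np.cos(A),-np.sin(A),0],[np.sin(A),np.cos(A),0],[0,0,1]])
def rack(p): return RO+RR@np.array(p,float)
def st():
    s=status.sense();R=s['eef_rot']
    print('t%.2f'%s['clock'],'rack',np.round(RR.T@(s['ee_pos']-RO),1),'F rack',np.round(RR.T@s['wrist_force'],1),'yaw %.2f'%np.degrees(np.arctan2(R[1,0],R[0,0])),'tilt',np.round(np.degrees(R[:2,2]),2),'op %.1f'%s['opening'])
E
python3 - <<'E'
from h import *
plan(438.7,-316.5,110,9.8)
# depth noise on lid + initial plane in rack coords
for c in ['top','scene']:
    d=np.load('pics/%s0.npy'%c)
    v,u=np.mgrid[0:384,0:512]; P=unproj(c,np.stack([u.ravel(),v.ravel()],1),depth=d.ravel())
    q=(P-RO)@RR
    m=(abs(q[:,0])<38)&(abs(q[:,1])<62)&(q[:,2]>50)&(q[:,2]<100)
    A=np.c_[q[m][:,:2],np.ones(m.sum())];k,_,_,_=np.linalg.lstsq(A,q[m][:,2],rcond=None)
    print(c,m.sum(),k,(q[m][:,2]-A@k).std(),'L',k[2]+70*k[1],'R',k[2]-70*k[1])
E
python3 -m creep '[[1,-0.206,-0.342,0.088,0,0,-42],[1,-0.206,-0.342,0.088,0,0,-42],[1,-0.206,-0.342,0.088,0,0,-42],[1,-0.206,-0.342,0.088,0,0,-42],[1,-0.206,-0.342,0.088,0,0,-42]]'
```

```text
shift m [-0.2059 -0.3427  0.0887] turn [-5.000e-02  7.000e-02 -8.492e+01] 
top 827 [-1.04687624e-02 -4.23819695e-03  7.38956078e+01] 3.5357766767355803 L 73.59893403104803 R 74.19228160365813
scene 1237 [-3.40974717e-03 -3.02594609e-04  7.47035889e+01] 1.4561844159710802 L 74.68240731798787 R 74.72477056324536
clock: 0.6
ee_pos: [331.2, -426.9, 144.9]
eef_rot: [[0.841, -0.541, -0.0], [-0.541, -0.841, 0.0], [-0.0, 0.0, -1.0]]
wrist_force: [1.0, -0.5, -0.1]
opening: 88.1
```

```bash
python3 -c "
from h import *
plan(438.7,-316.5,110,9.8)"
```

```text
shift m [ 0.0306 -0.1511  0.0349] turn [ -0.     0.   -42.58]
```

```bash
python3 -m creep '[[1,0.0306,-0.151,0.035,0,0,-42.6],[1,0.0306,-0.151,0.035,0,0,-42.6],[1,0.0306,-0.151,0.035,0,0,-42.6],[1,0.0306,-0.151,0.035,0,0,-42.6],[1,0.0306,-0.151,0.035,0,0,-42.6]]'
python3 - <<'E'
from h import *
plan(438.7,-316.5,27,9.8); st()
im,d=grab_frame('scene'); save('ab',cv2.resize(im[150:280,60:230],None,fx=4,fy=4,interpolation=cv2.INTER_CUBIC))
E
```

```text
clock: 1.1
ee_pos: [440.0, -315.8, 109.5]
eef_rot: [[0.984, 0.176, -0.0], [0.176, -0.984, 0.002], [-0.0, -0.002, -1.0]]
wrist_force: [0.1, 0.1, 1.0]
opening: 87.9
shift m [-0.0014  0.0006  0.0825] turn [-0.1   0.01  0.33] 
t1.10 rack [-193.7 -297.4  109.5] F rack [0.1 0.1 1. ] yaw 10.13 tilt [-0.03  0.1 ] op 87.9
```

View pics/ab.png

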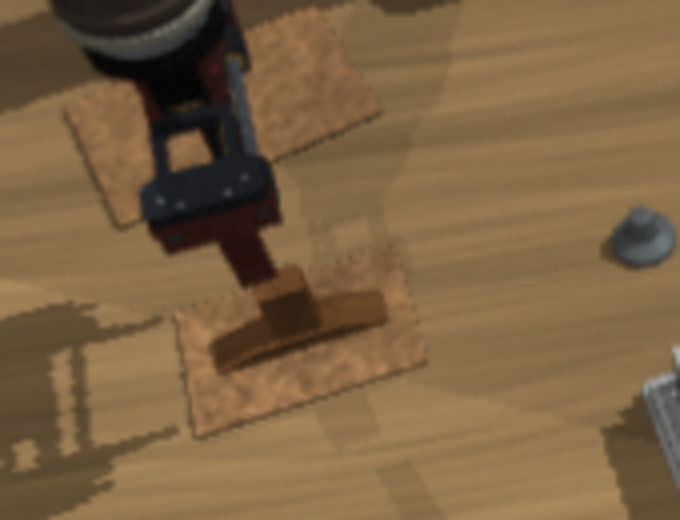

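```bash
python3 -c "
from h import *
print((proj('scene',[(483,-308,110),(396,-324,110),(439.7,-316,110),(438.7,-316.5,46),(438.7,-316.5,68)])-[60,150])*4)"
```

```text
[[269.6052576  296.86158364]
 [249.38089354 196.15689834]
 [259.21606587 245.38285602]
 [285.62281151 300.36736366]
 [276.6028473  281.72404717]]
```

The view matches the estimate. The block top is predicted at (277,282) and seen at about (280,280), and the fingers straddle it. I'll descend and grip.

```bash
python3 -m creep '[[1,-0.001,0.0006,0.04,-0.1,0,0],[1,-0.001,0.0006,0.07,-0.1,0,0],[1,-0.001,0.0006,0.082,-0.1,0,0],[0.4,-0.001,0.0006,0.0823,-0.1,0,0],[0.3,-0.001,0.0006,0.0823,-0.1,0,0]]' 50; python3 -m creep '[[0.2,0,0,0,0,0,0],[0.1,0,0,0,0,0,0],[0,0,0,0,0,0,0],[0,0,0,0,0,0,0]]' 60;  python3 - <<'E'
from h import *
st()
E
```

```text
clock: 1.65
ee_pos: [438.0, -319.9, 28.8]
eef_rot: [[0.987, 0.164, 0.001], [0.164, -0.987, -0.002], [0.001, 0.002, -1.0]]
wrist_force: [1.3, 0.4, 0.1]
opening: 75.0
clock: 2.05
ee_pos: [437.8, -319.8, 28.6]
eef_rot: [[0.986, 0.165, 0.001], [0.165, -0.986, -0.002], [0.001, 0.003, -1.0]]
wrist_force: [-0.6, -0.8, 0.3]
opening: 43.4
t2.05 rack [-196.6 -301.    28.6] F rack [-0.7 -0.6  0.3] yaw 9.48 tilt [ 0.06 -0.14] op 43.4
```

```bash
python3 -m creep '[[0.4,0,-0.003,0,0,0,0],[0.2,0,-0.003,0,0,0,0],[0,0,-0.003,0,0,0,0],[0,0,-0.003,0,0,0,0],[0,0,-0.003,0,0,0,0]]' 60;  python3 - <<'E'
from h import *
st(); plan(438.7,-316.5,27,9.8)
E
```

```text
clock: 2.55
ee_pos: [437.1, -316.5, 28.0]
eef_rot: [[0.986, 0.165, 0.0], [0.165, -0.986, -0.002], [0.0, 0.002, -1.0]]
wrist_force: [0.1, 1.2, 0.6]
opening: 23.3
t2.55 rack [-196.7 -297.6   28. ] F rack [0.3 1.2 0.6] yaw 9.48 tilt [ 0.02 -0.09] op 23.3
shift m [0.0016 0.0003 0.001 ] turn [ 0.09 -0.   -0.32]
```

Gripped: the opening is 23.3 mm, and the underside sits 22 mm below TCP z. Next I'll lift and carry high to the left end.

```bash
python3 -m creep '[[0,0,0,-0.04,0,0,0],[0,0,0,-0.09,0,0,0],[0,0,-0.03,-0.12,0,0,-0.6],[0,0.03,-0.08,-0.122,0,0,-0.6],[0,0.07,-0.11,-0.122,0,0,-0.6]]';  python3 - <<'E'
from h import *
st(); plan(*rack([0,150,150]),10.1)
E
```

```text
clock: 3.05
ee_pos: [482.0, -202.0, 151.3]
eef_rot: [[0.985, 0.172, 0.001], [0.172, -0.985, -0.004], [0.0, 0.004, -1.0]]
wrist_force: [1.2, -0.5, -1.1]
opening: 23.8
t3.05 rack [-132.4 -192.8  151.3] F rack [ 1.1 -0.7 -1.1] yaw 9.90 tilt [ 0.06 -0.22] op 23.8
shift m [ 0.1312 -0.3432 -0.    ] turn [ 0.23 -0.02 -0.2 ]
```

```bash
python3 -m creep '[[0,0.018,-0.046,0,0,0,0],[0,0.036,-0.092,0,0,0,0],[0,0.054,-0.138,0,0,0,0],[0,0.072,-0.184,0,0,0,0],[0,0.09,-0.23,0,0,0,0]]'; python3 -m creep '[[0,0.018,-0.046,0,0,0,0],[0,0.036,-0.092,0,0,0,0],[0,0.037,-0.108,0,0,0,0],[0,0.037,-0.108,0.02,0,0,0],[0,0.037,-0.108,0.04,0,0,0]]'
python3 - <<'E'
from h import *
st(); plan(*rack([0,150,80]),10.1)
E
```

```text
clock: 3.55
ee_pos: [531.1, 41.5, 149.4]
eef_rot: [[0.985, 0.175, 0.0], [0.175, -0.985, -0.002], [-0.0, 0.002, -1.0]]
wrist_force: [1.1, -0.9, -0.6]
opening: 23.4
clock: 4.05
ee_pos: [548.7, 153.2, 108.8]
eef_rot: [[0.984, 0.177, 0.001], [0.177, -0.984, -0.002], [0.001, 0.002, -1.0]]
wrist_force: [-0.9, -0.8, -0.4]
opening: 23.8
t4.05 rack [ -4.4 145.2 108.8] F rack [-1.  -0.6 -0.4] yaw 10.17 tilt [ 0.06 -0.11] op 23.8
shift m [ 0.0044 -0.0048  0.0288] turn [ 0.12 -0.04  0.07]
```

```bash
python3 -m creep '[[0,0.002,-0.003,0.015,0,0,0],[0,0.004,-0.003,0.028,0,0,0],[0,0.004,-0.003,0.029,0,0,0],[0,0.004,-0.003,0.029,0,0,0]]'
python3 - <<'E'
from h import *
st(); plan(*rack([0,147,80]),10.1)
im,d=grab_frame('scene'); save('L0s',cv2.resize(im[200:310,205:345],None,fx=5,fy=5,interpolation=cv2.INTER_CUBIC));np.save('pics/L0s.npy',im)
im,d=grab_frame('top'); save('L0t',cv2.resize(im[110:210,195:305],None,fx=5,fy=5,interpolation=cv2.INTER_CUBIC))
c=RR.T@0
for tip in (87,207):
  print(tip,(proj('scene',[rack([0,tip,59])])-[205,200])*5,(proj('top',[rack([0,tip,59])])-[195,110])*5)
E
```

```text
clock: 4.45
ee_pos: [552.2, 156.1, 80.2]
eef_rot: [[0.985, 0.175, -0.0], [0.175, -0.985, -0.002], [-0.0, 0.002, -1.0]]
wrist_force: [1.2, -0.1, -0.0]
opening: 24.0
t4.45 rack [ -0.4 147.4  80.2] F rack [ 1.2 -0.3 -0. ] yaw 10.07 tilt [-0.  -0.1] op 24.0
shift m [0.0004 0.0004 0.0002] turn [ 0.1   0.02 -0.03] Traceback (most recent call last):
  File "<stdin>", line 5, in <module>
ValueError: matmul: Input operand 1 does not have enough dimensions (has 0, gufunc core with signature (n?,k),(k,m?)->(n?,m?) requires 1)
```

View pics/L0s.png

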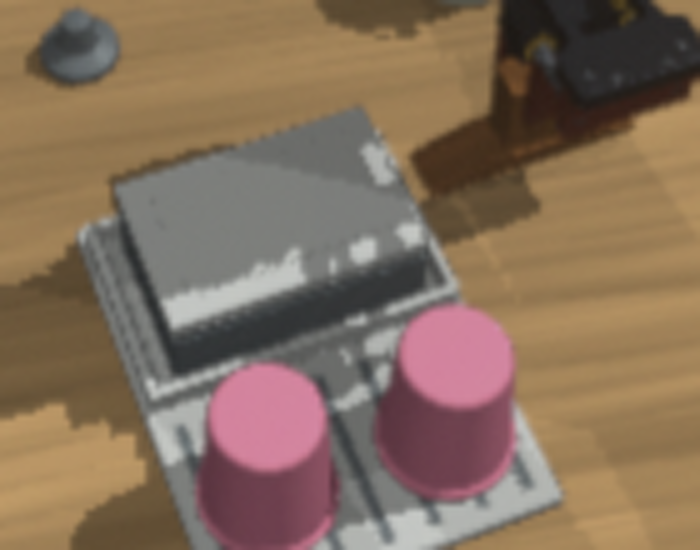

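View pics/L0t.png

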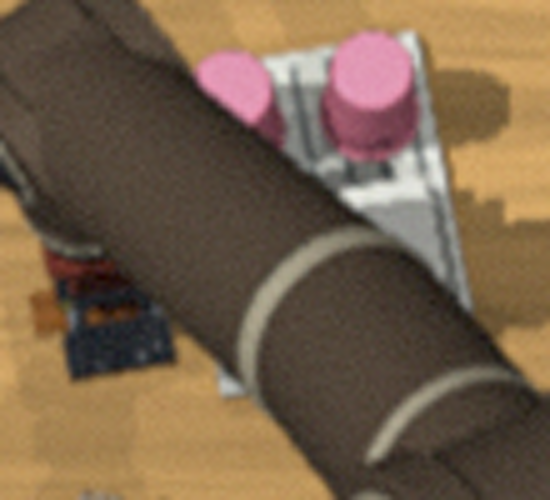

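The scene view shows the wedge tip edge from (415,155) to (432,190) in the crop, a few mm clear of the lid's left end. I'll convert that to rack coordinates.

Run:
```python
from h import *
cr=lambda p:(np.array(p,float)+.5)/5-.5+[205,200]
for z,pts in ((60.2,[(414,155),(429,184)]),(58.2,[(432,192)])):
  print(np.round((unproj('scene',cr(pts),z)-RO)@RR,1))
# lid left top edge corners
print('lid L top',np.round((unproj('scene',cr([(363,106),(422,243),(115,183),(172,330)]),74)-RO)@RR,1))
```

```text
[[-14.1  89.   60.2]
 [  5.5  89.   60.2]]
[[ 9.5 89.  58.2]]
lid L top [[-44.3  72.   74. ]
 [ 44.3  66.9  74. ]
 [-46.  -66.3  74. ]
 [ 45.2 -66.6  74. ]]
```

```bash
python3 -m creep '[[0,0,0.005,0.0002,0,0,0],[0,0,0.01,0.0002,0,0,0],[0,0,0.014,0.0002,0,0,0],[0,0,0.016,0.0002,0,0,0],[0,0,0.017,0.0002,0,0,0]]'>/dev/null; python3 -c "from h import *;st()"; python3 -m creep '[[0,0,0.0015,0,0,0,0],[0,0,0.003,0,0,0,0],[0,0,0.0045,0,0,0,0],[0,0,0.006,0,0,0,0],[0,0,0.0075,0,0,0,0]]'>/dev/null; python3 -c "from h import *;st()"
```

```text
t5.05 rack [ -0.5 130.5  80. ] F rack [-0.4  1.6 -1.8] yaw 10.06 tilt [ 0.02 -0.08] op 23.7
t5.55 rack [ -0.6 123.3  79.9] F rack [-0.2  2.4 -3.3] yaw 10.10 tilt [-0.   -0.09] op 24.0
```

```bash
for i in 1; do python3 -m creep '[[0,0,0.001,0,0,0,0],[0,0,0.002,0,0,0,0],[0,0,0.003,0,0,0,0],[0,0,0.004,0,0,0,0],[0,0,0.005,0,0,0,0]]'>/dev/null; python3 -c "from h import *;st()"; done
python3 - <<'E'
from h import *
im,d=grab_frame('scene'); save('L1s',cv2.resize(im[200:310,205:345],None,fx=5,fy=5,interpolation=cv2.INTER_CUBIC))
E
```

```text
t6.05 rack [ -0.5 119.3  80.1] F rack [-0.1  6.6 -3.7] yaw 10.13 tilt [ 0.01 -0.01] op 23.7
```

View pics/L1s.png

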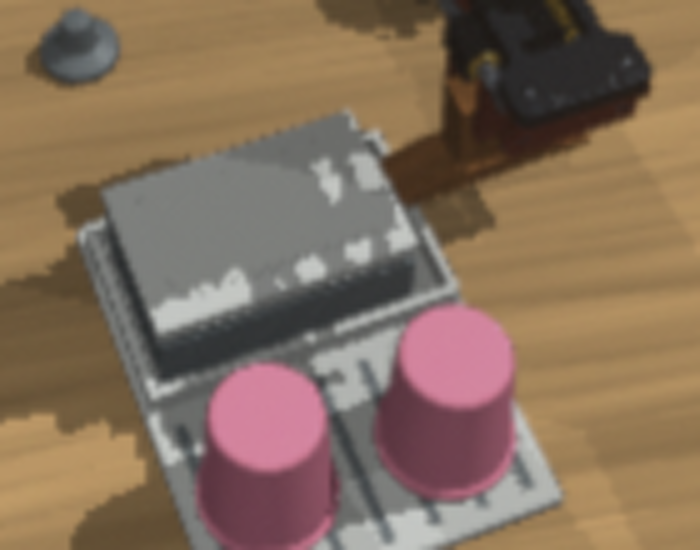

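```bash
cat >> h.py <<'E'
def lid(cam='scene',sh=0,d=None):
    if d is None: im,d=grab_frame(cam)
    v,u=np.mgrid[190:310,200:340] if cam=='scene' else np.mgrid[110:210,200:310]
    P=unproj(cam,np.stack([u.ravel(),v.ravel()],1),depth=d[v,u].ravel())
    q=(P-RO)@RR; q[:,1]-=sh
    m=(abs(q[:,0])<36)&(abs(q[:,1])<60)&(q[:,2]>60)&(q[:,2]<105)
    q=q[m]
    for _ in range(4):
        A=np.c_[q[:,:2],np.ones(len(q))];k,_,_,_=np.linalg.lstsq(A,q[:,2],rcond=None)
        r=q[:,2]-A@k; s=1.4826*np.median(abs(r)); q=q[abs(r)<3*s]
    print(cam,'n',len(q),'sd %.2f'%s,'slope x %.4f'%k[0],'top L %.2f R %.2f'%(k[2]+70*k[1],k[2]-70*k[1]),' seam L %.2f R %.2f'%(k[2]+70*k[1]-70.2,k[2]-70*k[1]-70.2))
E
python3 - <<'E'
from h import *
lid('scene',0,np.load('pics/scene0.npy'));lid('scene',-6)
E
```

```text
scene n 1132 sd 1.38 slope x -0.0032 top L 74.73 R 74.82  seam L 4.53 R 4.62
scene n 1130 sd 1.52 slope x -0.0057 top L 74.70 R 74.87  seam L 4.50 R 4.67
```

```bash
python3 -m creep '[[0,0,0.001,0,0,0,0],[0,0,0.002,0,0,0,0],[0,0,0.003,0,0,0,0],[0,0,0.004,0,0,0,0],[0,0,0.005,0,0,0,0]]'>/dev/null
python3 - <<'E'
from h import *
st();lid('scene',-6);st()
E
```

```text
t6.65 rack [-1.00e-01  1.16e+02  8.05e+01] F rack [ 0.8  8.6 -3.3] yaw 10.19 tilt [0.05 0.11] op 23.7
scene n 1140 sd 1.54 slope x -0.0043 top L 75.29 R 74.87  seam L 5.09 R 4.67
t6.70 rack [-1.000e-01  1.158e+02  8.040e+01] F rack [ 0.1  8.3 -4.3] yaw 10.18 tilt [0.05 0.1 ] op 23.7
```

```bash
python3 -m creep '[[0,0,0.001,0,0,0,0],[0,0,0.002,0,0,0,0],[0,0,0.003,0,0,0,0],[0,0,0.004,0,0,0,0],[0,0,0.005,0,0,0,0]]'>/dev/null
python3 - <<'E'
from h import *
st();lid('scene',-6);st()
E
```

```text
t7.20 rack [ -0.3 111.   80.4] F rack [-0.5 10.2 -4.1] yaw 10.19 tilt [0.04 0.1 ] op 23.8
scene n 1142 sd 1.54 slope x -0.0031 top L 77.36 R 74.78  seam L 7.16 R 4.58
t7.25 rack [ -0.3 110.8  80.4] F rack [ 0.2  8.5 -3.9] yaw 10.19 tilt [0.04 0.09] op 23.7
```

```bash
python3 -m creep '[[0,0,-0.004,0,0,0,0],[0,0,-0.01,0,0,0,0],[0,0,-0.018,0,0,0,0],[0,0,-0.03,0,0,0,0],[0,0,-0.04,0,0,0,0]]'>/dev/null
python3 - <<'E'
from h import *
st()
im,d=grab_frame('scene'); lid('scene',-4,d);save('L2s',cv2.resize(im[200:310,205:345],None,fx=5,fy=5,interpolation=cv2.INTER_CUBIC))
E
```

```text
t7.75 rack [ -0.3 149.4  80.3] F rack [ 0.3  0.6 -1. ] yaw 10.11 tilt [ 0.05 -0.09] op 23.3
scene n 1145 sd 1.46 slope x -0.0074 top L 77.35 R 75.00  seam L 7.15 R 4.80
```

View pics/L2s.png

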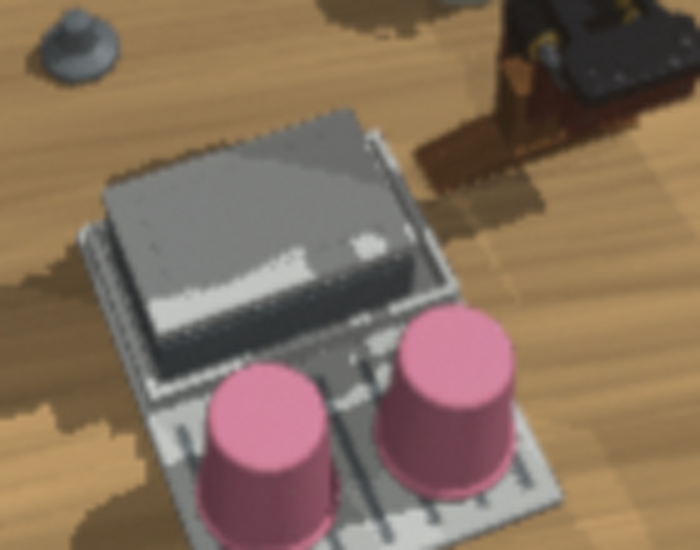

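```bash
python3 -m creep '[[0,0,0,-0.025,0,0,0],[0,0,0,-0.04,0,0,0],[0,0,0.05,-0.04,0,0,0],[0,0,0.1,-0.04,0,0,0],[0,0,0.15,-0.04,0,0,0]]'>/dev/null; python3 -m creep '[[0,0,0.05,0,0,0,0],[0,0,0.1,0,0,0,0],[0,0,0.147,0,0,0,0],[0,0,0.147,0,0,0,0],[0,0,0.147,0.02,0,0,0]]'>/dev/null
python3 - <<'E'
from h import *
st(); plan(*rack([0,-147,79.3]),10.1)
E
```

```text
t8.80 rack [   1.  -151.7  102.8] F rack [-0.5  1.1 -1.1] yaw 9.84 tilt [ 0.3  -0.18] op 23.5
shift m [-0.0011 -0.0048  0.0235] turn [ 0.23 -0.27 -0.26]
```

```bash
python3 -m creep '[[0,0,0,0.015,0,0,0],[0,0,0,0.021,0,0,0],[0,0,0,0.021,0,0,0],[0,0,0,0.021,0,0,0]]'>/dev/null
python3 - <<'E'
from h import *
st(); plan(*rack([0,-147,79.3]),10.1)
im,d=grab_frame('scene');np.save('pics/R0.npy',d);lid('scene',-4,d)
x0,y0=170,200;save('R0s',cv2.resize(im[y0:310,x0:310],None,fx=5,fy=5,interpolation=cv2.INTER_CUBIC))
y=(RR.T@(status.sense()['ee_pos']-RO))[1]
v,u=np.mgrid[200:310,150:320];P=unproj('scene',np.stack([u.ravel(),v.ravel()],1),depth=d[v,u].ravel());q=(P-RO)@RR
col=im[v,u].reshape(-1,3).astype(int)
for lo,hi in((-56,-32),(32,56)):
  m=(abs(q[:,0])<13)&(q[:,1]-y>lo)&(q[:,1]-y<hi)&(q[:,2]>50)&(q[:,2]<80)
  e=q[m]; h=e[:,2]-2-.35*(60-abs(e[:,1]-y)); print(lo,m.sum(),'underside',np.median(h),h.mean(),h.std()/max(1,m.sum())**.5)
E
```

```text
t9.20 rack [  -0.2 -148.4   79.9] F rack [ 0.   0.3 -1.2] yaw 10.14 tilt [ 0.03 -0.1 ] op 23.6
shift m [ 0.0002 -0.0014  0.0006] turn [ 0.1  -0.02  0.04] 
scene n 1143 sd 1.47 slope x -0.0059 top L 77.56 R 74.94  seam L 7.36 R 4.74
-56 87 underside 58.24797147709286 57.707179230123515 0.2691232129401418
32 53 underside 57.88465542200802 57.28049244057441 0.37176298800139956
```

View pics/R0s.png

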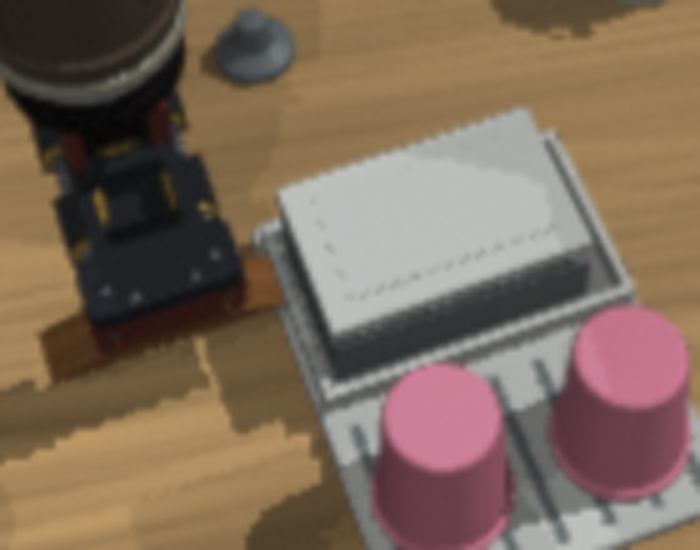

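```bash
python3 -m creep '[[0,0,-0.005,0.0004,0,0,0],[0,0,-0.009,0.0004,0,0,0],[0,0,-0.011,0.0004,0,0,0],[0,0,-0.013,0.0004,0,0,0],[0,0,-0.015,0.0004,0,0,0]]'>/dev/null; python3 -c "from h import *;st()"; python3 -m creep '[[0,0,-0.0015,0,0,0,0],[0,0,-0.003,0,0,0,0],[0,0,-0.0045,0,0,0,0],[0,0,-0.006,0,0,0,0],[0,0,-0.0075,0,0,0,0]]'>/dev/null; python3 -c "from h import *;st()"
```

```text
t9.75 rack [  -0.6 -133.7   79.2] F rack [-0.2 -0.5 -0.4] yaw 10.09 tilt [ 0.02 -0.11] op 23.2
t10.25 rack [  -0.8 -126.9   78.9] F rack [ 0.1 -2.1 -3.2] yaw 10.06 tilt [-0.   -0.14] op 23.6
```

```bash
python3 -m creep '[[0,0,-0.0015,0,0,0,0],[0,0,-0.003,0,0,0,0],[0,0,-0.0045,0,0,0,0],[0,0,-0.006,0,0,0,0],[0,0,-0.0075,0,0,0,0]]'>/dev/null
python3 - <<'E'
from h import *
st();lid('scene',0);st()
E
```

```text
t10.75 rack [  -0.8 -118.8   78.9] F rack [ 0.5 -1.8 -3.9] yaw 10.08 tilt [-0.01 -0.11] op 23.7
scene n 1128 sd 1.42 slope x -0.0018 top L 77.46 R 74.84  seam L 7.26 R 4.64
t10.80 rack [  -0.8 -118.4   78.9] F rack [-0.3 -1.6 -4.2] yaw 10.11 tilt [-0.01 -0.09] op 23.5
```

```bash
python3 -m creep '[[0,0,-0.001,0,0,0,0],[0,0,-0.002,0,0,0,0],[0,0,-0.003,0,0,0,0],[0,0,-0.004,0,0,0,0],[0,0,-0.005,0,0,0,0]]'>/dev/null;python3 -c "from h import *;st()"; python3 -m creep '[[0,0,-0.001,0,0,0,0],[0,0,-0.002,0,0,0,0],[0,0,-0.003,0,0,0,0],[0,0,-0.004,0,0,0,0],[0,0,-0.005,0,0,0,0]]'>/dev/null
python3 - <<'E'
from h import *
st();lid('scene',6);st()
E
```

```text
t11.30 rack [  -0.6 -114.1   79. ] F rack [ 0.3 -3.3 -4.9] yaw 10.08 tilt [ 0.01 -0.12] op 23.9
t11.80 rack [  -0.6 -111.3   79.2] F rack [-0.2 -8.6 -4.4] yaw 10.00 tilt [ 0.07 -0.25] op 23.3
scene n 1125 sd 1.47 slope x -0.0027 top L 77.28 R 75.39  seam L 7.08 R 5.19
t11.85 rack [  -0.6 -111.1   79.2] F rack [-0.6 -7.8 -6.3] yaw 10.01 tilt [ 0.06 -0.24] op 23.4
```

```bash
python3 -m creep '[[0,0,-0.001,0,0,0,0],[0,0,-0.002,0,0,0,0],[0,0,-0.003,0,0,0,0],[0,0,-0.004,0,0,0,0],[0,0,-0.005,0,0,0,0]]'>/dev/null;  python3 - <<'E'
from h import *
st();lid('scene',6);st()
E
```

```text
t12.35 rack [  -0.6 -106.3   79.2] F rack [ 0.8 -8.5 -5.1] yaw 9.99 tilt [ 0.06 -0.25] op 23.7
scene n 1121 sd 1.45 slope x -0.0039 top L 77.64 R 77.05  seam L 7.44 R 6.85
t12.40 rack [  -0.6 -106.    79.2] F rack [ 0.8 -7.  -5.6] yaw 10.00 tilt [ 0.06 -0.24] op 23.6
```

```bash
python3 -m creep '[[0,0,-0.0012,0,0,0,0],[0,0,-0.0024,0,0,0,0],[0,0,-0.0036,0,0,0,0],[0,0,-0.0048,0,0,0,0],[0,0,-0.006,0,0,0,0]]'>/dev/null;  python3 - <<'E'
from h import *
st();lid('scene',6);st()
E
```

```text
t12.90 rack [  -0.6 -100.2   79.1] F rack [-0.3 -8.  -5.3] yaw 9.99 tilt [ 0.06 -0.24] op 23.6
scene n 1067 sd 1.41 slope x -0.0060 top L 77.33 R 79.57  seam L 7.13 R 9.37
t12.95 rack [ -0.7 -99.8  79.1] F rack [-0.1 -7.1 -5.4] yaw 10.01 tilt [ 0.05 -0.23] op 23.6
```

```bash
python3 -m creep '[[0,0,0.004,0,0,0,0],[0,0,0.01,0,0,0,0],[0,0,0.02,0,0,0,0],[0,0,0.035,0,0,0,0],[0,0,0.051,0,0,0,0]]'>/dev/null
python3 - <<'E'
from h import *
st();lid('scene',2)
E
python3 -m creep '[[0,0,0,-0.025,0,0,0],[0,0,0,-0.045,0,0,0],[0,0,-0.05,-0.045,0,0,0],[0,0,-0.1,-0.045,0,0,0],[0,0,-0.15,-0.045,0,0,0]]'>/dev/null; python3 -m creep '[[0,0,-0.05,0,0,0,0],[0,0,-0.1,0,0,0,0],[0,0,-0.148,0,0,0,0],[0,0,-0.148,0,0,0,0],[0,0,-0.148,0.02,0,0,0]]'>/dev/null
python3 - <<'E'
from h import *
st(); plan(*rack([0,147,79.7]),10.1)
E
```

```text
t13.45 rack [  -0.2 -150.2   79.5] F rack [-0.2 -0.3 -1.5] yaw 10.09 tilt [ 0.06 -0.1 ] op 23.8
scene n 1124 sd 1.57 slope x -0.0032 top L 77.66 R 79.53  seam L 7.46 R 9.33
t14.50 rack [  1.5 151.2 105.8] F rack [ 0.4  0.1 -2.3] yaw 10.26 tilt [0.28 0.01] op 23.5
shift m [-0.0017  0.0042  0.0261] turn [ 0.04 -0.28  0.16]
```

```bash
python3 -m creep '[[0,-0.001,0.001,0.015,0,0,0],[0,-0.001,0.002,0.024,0,0,0],[0,-0.001,0.002,0.0245,0,0,0],[0,-0.001,0.002,0.0245,0,0,0]]'>/dev/null
python3 - <<'E'
from h import *
st(); plan(*rack([0,147,79.7]),10.1)
im,d=grab_frame('scene');lid('scene',2,d)
y=(RR.T@(status.sense()['ee_pos']-RO))[1]
v,u=np.mgrid[190:310,200:400];P=unproj('scene',np.stack([u.ravel(),v.ravel()],1),depth=d[v,u].ravel());q=(P-RO)@RR
for lo,hi in((-56,-32),(32,56)):
  m=(abs(q[:,0])<13)&(q[:,1]-y>lo)&(q[:,1]-y<hi)&(q[:,2]>50)&(q[:,2]<80)
  e=q[m]; h=e[:,2]-2-.35*(60-abs(e[:,1]-y)); print(lo,m.sum(),'underside',np.median(h),h.mean(),h.std()/max(1,m.sum())**.5)
x0,y0=205,200;save('L3s',cv2.resize(im[y0:310,x0:345],None,fx=5,fy=5,interpolation=cv2.INTER_CUBIC))
E
```

```text
t14.90 rack [ -1.4 146.6  79.1] F rack [-0.9  0.2 -0.7] yaw 10.03 tilt [-0.   -0.09] op 23.7
shift m [ 0.0014 -0.0004 -0.0006] turn [ 0.09  0.02 -0.07] 
scene n 1134 sd 1.55 slope x -0.0012 top L 77.90 R 79.63  seam L 7.70 R 9.43
-56 93 underside 57.47085801959846 57.06812727933035 0.24112573300905923
32 15 underside 56.352983678551375 54.74796674148948 0.9764276378711889
```

View pics/L3s.png

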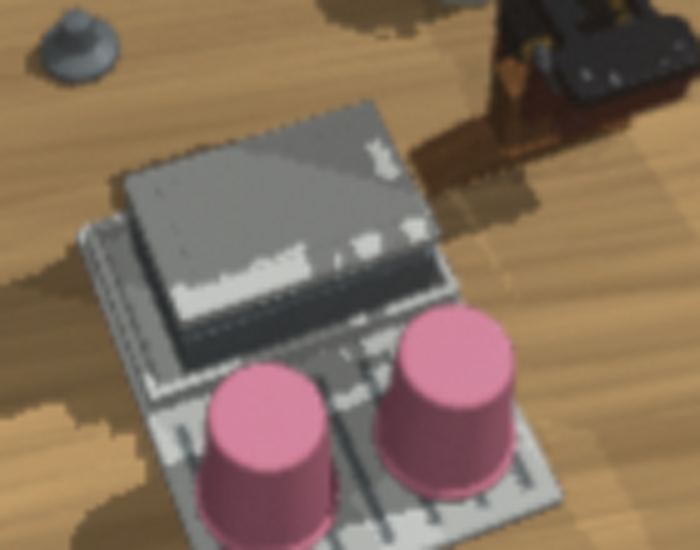

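```bash
python3 -m creep '[[0,0.001,0,-0.0011,0,0,0],[0,0.001,0.004,-0.0011,0,0,0],[0,0.001,0.009,-0.0011,0,0,0],[0,0.001,0.012,-0.0011,0,0,0],[0,0.001,0.015,-0.0011,0,0,0]]'>/dev/null; python3 -c "from h import *;st()"; python3 -m creep '[[0,0,0.0015,0,0,0,0],[0,0,0.003,0,0,0,0],[0,0,0.0045,0,0,0,0],[0,0,0.006,0,0,0,0],[0,0,0.0075,0,0,0,0]]'>/dev/null; python3 -c "from h import *;st()"
```

```text
t15.45 rack [ -0.5 131.5  80.3] F rack [ 0.2  0.  -1.4] yaw 10.05 tilt [ 0.02 -0.11] op 23.5
t15.95 rack [ -0.6 125.   80.1] F rack [ 0.9  2.7 -3.2] yaw 10.11 tilt [-0.   -0.07] op 23.3
```

```bash
python3 -m creep '[[0,0,0.0015,0,0,0,0],[0,0,0.003,0,0,0,0],[0,0,0.0045,0,0,0,0],[0,0,0.006,0,0,0,0],[0,0,0.0075,0,0,0,0]]'>/dev/null; python3 -c "from h import *;st()"; python3 -m creep '[[0,0,0.001,0,0,0,0],[0,0,0.002,0,0,0,0],[0,0,0.003,0,0,0,0],[0,0,0.004,0,0,0,0],[0,0,0.005,0,0,0,0]]'>/dev/null
python3 - <<'E'
from h import *
st();lid('scene',-4);st()
E
```

```text
t16.45 rack [ -0.6 117.   80.1] F rack [ 0.   2.3 -3.2] yaw 10.09 tilt [ 0.  -0.1] op 23.2
t16.95 rack [ -0.6 112.2  80.2] F rack [-0.   4.  -4.8] yaw 10.09 tilt [ 0.01 -0.09] op 23.4
scene n 1120 sd 1.44 slope x -0.0017 top L 77.58 R 79.55  seam L 7.38 R 9.35
t17.00 rack [ -0.6 112.2  80.2] F rack [-0.5  2.  -4.5] yaw 10.09 tilt [ 0.01 -0.08] op 23.9
```

```bash
python3 -m creep '[[0,0,0.001,0,0,0,0],[0,0,0.002,0,0,0,0],[0,0,0.003,0,0,0,0],[0,0,0.004,0,0,0,0],[0,0,0.005,0,0,0,0]]'>/dev/null; python3 -c "from h import *;st()"; python3 -m creep '[[0,0,0.001,0,0,0,0],[0,0,0.002,0,0,0,0],[0,0,0.003,0,0,0,0],[0,0,0.004,0,0,0,0],[0,0,0.005,0,0,0,0]]'>/dev/null
python3 - <<'E'
from h import *
st();lid('scene',-6);st()
E
```

```text
t17.50 rack [ -0.6 109.1  80.2] F rack [-0.2  8.4 -7.5] yaw 10.16 tilt [-0.01  0.04] op 23.8
t18.00 rack [ -0.7 104.2  80.2] F rack [-0.5  7.5 -6.8] yaw 10.17 tilt [-0.01  0.04] op 23.5
scene n 1139 sd 1.45 slope x -0.0025 top L 79.94 R 79.56  seam L 9.74 R 9.36
t18.05 rack [ -0.7 103.9  80.1] F rack [-0.5  7.2 -5.9] yaw 10.15 tilt [-0.01  0.02] op 23.6
```

```bash
python3 -m creep '[[0,0,0.001,0,0,0,0],[0,0,0.002,0,0,0,0],[0,0,0.003,0,0,0,0],[0,0,0.004,0,0,0,0],[0,0,0.005,0,0,0,0]]'>/dev/null
python3 - <<'E'
from h import *
st();lid('scene',-6);st()
E
```

```text
t18.55 rack [-0.8 99.  80.1] F rack [-0.3  7.1 -7.6] yaw 10.16 tilt [-0.02  0.02] op 23.6
scene n 1151 sd 1.54 slope x -0.0027 top L 81.80 R 79.68  seam L 11.60 R 9.48
t18.60 rack [-0.8 98.7 80.1] F rack [-0.3  6.1 -7.2] yaw 10.15 tilt [-0.02  0.01] op 23.6
```

Left is at 11.6 mm and right at 9.4 mm. I'll withdraw and cross to the right end.

```bash
python3 -m creep '[[0,0,-0.004,0,0,0,0],[0,0,-0.01,0,0,0,0],[0,0,-0.02,0,0,0,0],[0,0,-0.035,0,0,0,0],[0,0,-0.052,0,0,0,0]]'>/dev/null
python3 - <<'E'
from h import *
st();lid('scene',-2)
E
python3 -m creep '[[0,0,0,-0.025,0,0,0],[0,0,0,-0.045,0,0,0],[0,0,0.05,-0.045,0,0,0],[0,0,0.1,-0.045,0,0,0],[0,0,0.15,-0.045,0,0,0]]'>/dev/null; python3 -m creep '[[0,0,0.05,0,0,0,0],[0,0,0.1,0,0,0,0],[0,0,0.15,0,0,0,0],[0,0,0.15,0,0,0,0],[0,0,0.15,0.02,0,0,0]]'>/dev/null
python3 - <<'E'
from h import *
st(); plan(*rack([0,-149,80]),10.1)
E
```

```text
t19.10 rack [ -0.2 150.2  80.6] F rack [ 1.2  0.  -1.4] yaw 10.06 tilt [ 0.06 -0.1 ] op 23.7
scene n 1147 sd 1.46 slope x -0.0034 top L 81.86 R 80.06  seam L 11.66 R 9.86
t20.15 rack [   1.  -153.2  107.8] F rack [-0.4  1.1  0.3] yaw 9.87 tilt [ 0.28 -0.18] op 23.7
shift m [-0.0012 -0.0043  0.0278] turn [ 0.22 -0.24 -0.23]
```

```bash
python3 -m creep '[[0,0,-0.001,0.015,0,0,0],[0,0,-0.001,0.024,0,0,0],[0,0,-0.001,0.0255,0,0,0],[0,0,-0.001,0.0255,0,0,0]]'>/dev/null
python3 - <<'E'
from h import *
st(); plan(*rack([0,-149,80]),10.1)
im,d=grab_frame('scene');lid('scene',-4,d)
x0,y0=170,200;save('R3s',cv2.resize(im[y0:310,x0:310],None,fx=5,fy=5,interpolation=cv2.INTER_CUBIC))
E
```

```text
t20.55 rack [  -0.4 -149.3   80.1] F rack [ 0.1  0.5 -0.6] yaw 10.14 tilt [-0.01 -0.09] op 23.7
shift m [ 0.0004 -0.0003  0.0001] turn [0.09 0.02 0.04] 
scene n 1138 sd 1.50 slope x -0.0058 top L 81.86 R 79.92  seam L 11.66 R 9.72
```

View pics/R3s.png

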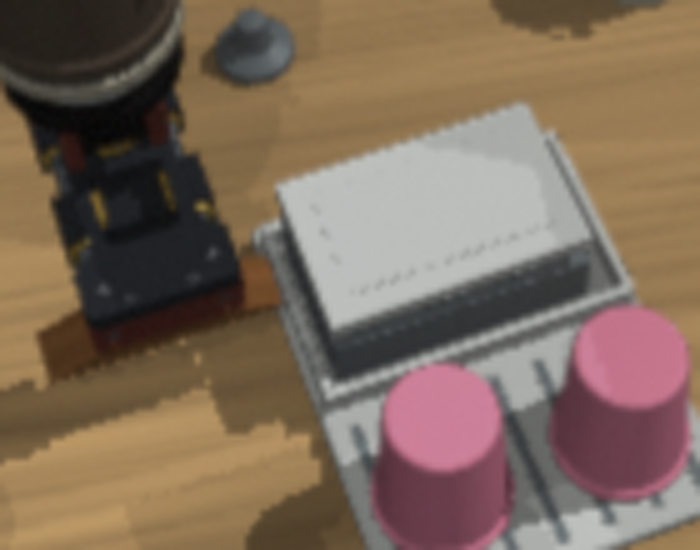

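The wedge stands at the right end at rim height, with its tip at crop (285,295) just short of the lid. Advancing now.

```bash
python3 -m creep '[[0,0,-0.005,0.0005,0,0,0],[0,0,-0.01,0.0005,0,0,0],[0,0,-0.014,0.0005,0,0,0],[0,0,-0.018,0.0005,0,0,0],[0,0,-0.02,0.0005,0,0,0]]'>/dev/null; python3 -c "from h import *;st()"; python3 -m creep '[[0,0,-0.002,0,0,0,0],[0,0,-0.004,0,0,0,0],[0,0,-0.006,0,0,0,0],[0,0,-0.008,0,0,0,0],[0,0,-0.01,0,0,0,0]]'>/dev/null; python3 -c "from h import *;st()"; python3 -m creep '[[0,0,-0.0015,0,0,0,0],[0,0,-0.003,0,0,0,0],[0,0,-0.0045,0,0,0,0],[0,0,-0.006,0,0,0,0],[0,0,-0.0075,0,0,0,0]]'>/dev/null; python3 -c "from h import *;st()"
```

```text
t21.10 rack [  -0.5 -129.2   79.9] F rack [ 0.5  0.  -0.7] yaw 10.13 tilt [ 0.03 -0.1 ] op 23.7
t21.60 rack [  -0.6 -119.8   79.7] F rack [ 0.2  0.3 -1.8] yaw 10.08 tilt [ 0.02 -0.1 ] op 23.8
t22.10 rack [  -0.8 -113.    79.4] F rack [-0.1 -1.8 -4.2] yaw 10.06 tilt [-0.   -0.14] op 23.6
```

```bash
python3 -m creep '[[0,0,-0.0012,0,0,0,0],[0,0,-0.0024,0,0,0,0],[0,0,-0.0036,0,0,0,0],[0,0,-0.0048,0,0,0,0],[0,0,-0.006,0,0,0,0]]'>/dev/null; python3 -c "from h import *;st()"; python3 -m creep '[[0,0,-0.001,0,0,0,0],[0,0,-0.002,0,0,0,0],[0,0,-0.003,0,0,0,0],[0,0,-0.004,0,0,0,0],[0,0,-0.005,0,0,0,0]]'>/dev/null
python3 - <<'E'
from h import *
st();lid('scene',5);st()
E
```

```text
t22.60 rack [  -0.8 -106.3   79.5] F rack [ 0.4 -0.9 -4.7] yaw 10.09 tilt [-0.  -0.1] op 23.8
t23.10 rack [  -0.7 -101.8   79.6] F rack [-0.4 -3.8 -5.1] yaw 10.07 tilt [ 0.02 -0.14] op 23.7
scene n 1096 sd 1.45 slope x -0.0021 top L 81.92 R 79.95  seam L 11.72 R 9.75
t23.15 rack [  -0.7 -101.8   79.6] F rack [ 0.1 -4.2 -6.4] yaw 10.07 tilt [ 0.02 -0.14] op 23.2
```

```bash
python3 -m creep '[[0,0,-0.001,0,0,0,0],[0,0,-0.002,0,0,0,0],[0,0,-0.003,0,0,0,0],[0,0,-0.004,0,0,0,0],[0,0,-0.005,0,0,0,0]]'>/dev/null
python3 - <<'E'
from h import *
st();lid('scene',6);st()
E
```

```text
t23.65 rack [ -0.9 -98.1  79.4] F rack [-0.8 -6.2 -6.3] yaw 10.02 tilt [ 0.02 -0.21] op 24.0
scene n 1072 sd 1.58 slope x -0.0018 top L 82.04 R 80.26  seam L 11.84 R 10.06
t23.70 rack [ -0.9 -97.9  79.4] F rack [-0.4 -6.7 -7.8] yaw 10.03 tilt [ 0.01 -0.2 ] op 24.0
```

```bash
python3 -m creep '[[0,0,-0.001,0,0,0,0],[0,0,-0.002,0,0,0,0],[0,0,-0.003,0,0,0,0],[0,0,-0.004,0,0,0,0],[0,0,-0.005,0,0,0,0]]'>/dev/null
python3 - <<'E'
from h import *
st();lid('scene',6);st()
E
```

```text
t24.20 rack [ -1.  -93.1  79.3] F rack [-0.1 -6.7 -8.1] yaw 10.01 tilt [ 0.  -0.2] op 23.6
scene n 1023 sd 1.42 slope x -0.0062 top L 82.13 R 82.21  seam L 11.93 R 12.01
t24.25 rack [ -1.  -92.9  79.3] F rack [-0.2 -6.6 -7.1] yaw 10.02 tilt [ 0.  -0.2] op 23.8
```

```bash
python3 -m creep '[[0,0,0.004,0,0,0,0],[0,0,0.01,0,0,0,0],[0,0,0.022,0,0,0,0],[0,0,0.04,0,0,0,0],[0,0,0.06,0,0,0,0]]'>/dev/null
python3 - <<'E'
from h import *
st();lid('scene',2)
E
python3 -m creep '[[0,0,0.01,-0.03,0,0,0],[0,0,0.01,-0.06,0,0,0],[0,0,0.01,-0.06,0,0,0],[0,0,0.01,-0.06,0,0,0]]'>/dev/null
python3 - <<'E'
from h import *
st(); plan(438.5,-317.5,100,9.5)
im,d=grab_frame('scene');lid('scene',2,d);im2,d2=grab_frame('top');lid('top',2,d2);lid('top',0,np.load('pics/top0.npy'))
x0,y0=205,200;save('R4s',np.hstack([cv2.resize(im[200:310,205:310],None,fx=3.5,fy=3.5,interpolation=cv2.INTER_CUBIC),cv2.resize(im2[110:220,205:310],None,fx=3.5,fy=3.5,interpolation=cv2.INTER_CUBIC)]))
E
```

```text
t24.75 rack [   0.2 -152.    80.4] F rack [-0.2  0.4 -1.2] yaw 10.13 tilt [ 0.1  -0.08] op 23.5
scene n 1133 sd 1.50 slope x -0.0042 top L 82.52 R 82.07  seam L 12.32 R 11.87
t25.20 rack [-1.000e-01 -1.615e+02  1.404e+02] F rack [-0.4 -0.1 -1.6] yaw 10.06 tilt [ 0.12 -0.11] op 23.7
shift m [-0.1954  0.1374  0.0404] turn [ 0.13 -0.1   0.56] 
scene n 1126 sd 1.48 slope x -0.0031 top L 82.46 R 82.14  seam L 12.26 R 11.94
top n 769 sd 3.89 slope x 0.0003 top L 81.85 R 81.21  seam L 11.65 R 11.01
top n 756 sd 3.51 slope x -0.0097 top L 73.62 R 74.39  seam L 3.42 R 4.19
```

View pics/R4s.png

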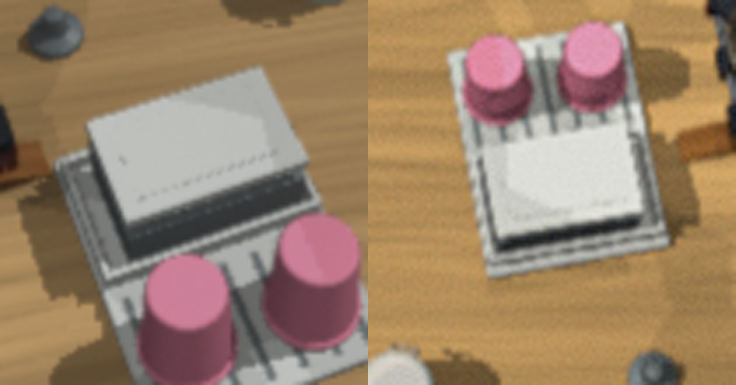

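Both ends have risen 7 to 8 mm from their 4 to 5 mm start, so the openings are about 12 mm, and the lid is level. Now I'll return the wedge to its mat.

```bash
python3 -m creep '[[0,-0.04,0.028,0,0,0,0],[0,-0.08,0.056,0,0,0,0],[0,-0.12,0.084,0,0,0,0.5],[0,-0.16,0.112,0.01,0,0,0.5],[0,-0.195,0.137,0.03,0,0,0.5]]'>/dev/null; python3 -m creep '[[0,0,0,0.01,0,0,0],[0,0,0,0.015,0,0,0],[0,0,0,0.015,0,0,0]]'>/dev/null;  python3 - <<'E'
from h import *
st(); plan(438.5,-317.5,28,9.5)
E
```

```text
t26.10 rack [-195.  -296.8   93.9] F rack [ 1.  -0.1 -1.3] yaw 9.68 tilt [-0.03  0.02] op 23.5
shift m [-0.0004  0.002   0.0659] turn [-0.02  0.03  0.18]
```

```bash
python3 -m creep '[[0,0,0.001,0.025,0,0,0],[0,0,0.002,0.045,0,0,0],[0,0,0.002,0.058,0,0,0],[0,0,0.002,0.062,0,0,0],[0,0,0.002,0.063,0,0,0]]'>/dev/null; python3 -c "from h import *;st()"; python3 -m creep '[[0,0,0,0.0005,0,0,0],[0,0,0,0.001,0,0,0],[0,0,0,0.0015,0,0,0],[0,0,0,0.002,0,0,0]]'>/dev/null;  python3 - <<'E'
from h import *
st(); plan(438.5,-317.5,28,9.5)
E
```

```text
t26.60 rack [-194.8 -299.8   31.9] F rack [-0.2  0.1 -1.4] yaw 9.67 tilt [ 0.02 -0.07] op 23.5
t27.00 rack [-195.5 -300.7   30.4] F rack [-0.3 -0.5 -0.9] yaw 9.57 tilt [ 0.05 -0.13] op 23.5
shift m [ 0.0001 -0.0018  0.0024] turn [ 0.14 -0.03  0.07]
```

```bash
python3 -m creep '[[0,0,0,0.0005,0,0,0],[0,0,0,0.001,0,0,0],[0,0,0,0.0015,0,0,0],[0,0,0,0.002,0,0,0],[0,0,0,0.0022,0,0,0]]'>/dev/null;  python3 - <<'E'
from h import *
st()
E
```

```text
t27.50 rack [-195.6 -300.3   28. ] F rack [-1.   2.   3.6] yaw 9.59 tilt [ 0.01 -0.1 ] op 23.8
```

```bash
python3 -m creep '[[0.3,0,0,-0.0003,0,0,0],[0.35,0,0,-0.0003,0,0,0],[0.5,0,0,-0.0003,0,0,0],[0.7,0,0,-0.0003,0,0,0],[0.8,0,0,-0.0003,0,0,0]]'>/dev/null;  python3 -c "from h import *;st()"; python3 -m creep '[[0.9,0,0,-0.02,0,0,0],[0.9,0,0,-0.05,0,0,0],[0.9,0,0,-0.09,0,0,0],[0.9,0,0,-0.13,0,0,0],[0.9,-0.04,0,-0.16,0,0,0]]'>/dev/null; python3 -m creep '[[0.9,-0.05,0.03,0,0,0,0],[0.9,-0.1,0.06,0,0,0,0],[0.9,-0.1,0.09,0,0,0,0],[0.9,-0.1,0.1,0,0,0,0]]'>/dev/null;python3 - <<'E'
from h import *
st()
im,d=grab_frame('scene');lid('scene',2,d);im2,d2=grab_frame('top');lid('top',2,d2)
save('fin',im);save('fin_m',np.vstack([cv2.resize(im[190:270,85:195],None,fx=4,fy=4,interpolation=cv2.INTER_CUBIC)]))
E
```

```text
t28.00 rack [-195.6 -300.4   28.1] F rack [-0.1 -0.6 -1. ] yaw 9.58 tilt [ 0.02 -0.1 ] op 51.3
t28.90 rack [-340.8 -402.8  188.4] F rack [ 0.9 -0.2  0.5] yaw 9.18 tilt [-0.04 -0.23] op 78.9
scene n 1140 sd 1.49 slope x -0.0018 top L 82.39 R 82.27  seam L 12.19 R 12.07
top n 769 sd 3.44 slope x 0.0047 top L 81.24 R 81.78  seam L 11.04 R 11.58
```

View pics/fin.png

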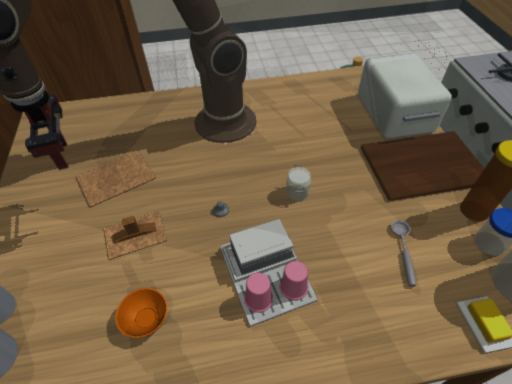

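View pics/fin_m.png

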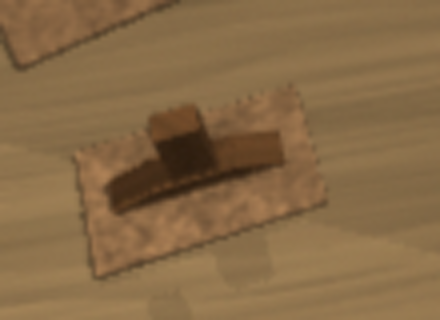

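The wedge stands upright on its mat at scene (135,230). The lid is raised and level, nothing else has moved, and the arm is clear of everything. I'll hand the job in.

```bash
python3 -c "
from h import *
st();print(job_done())"
```

```text
t29.00 rack [-337.1 -400.   188. ] F rack [-0.1  0.2 -0.5] yaw 9.44 tilt [ 0.04 -0.08] op 79.2
the job is handed in; nothing more can be done
None
```

I worked the lid open in four slow strokes, left, right, left, right, and then stood the wedge back on its mat. It was handed in at 29 s of the 72 s allowed.

- **Seam opening:** The last scene-camera depth check gave about 12.2 mm at the left end and 12.1 mm at the right. The noisier top camera read 11.0 and 11.6 mm, which disagrees by up to about 1 mm. Both are above the required 10 mm. The absolute values assume the seam started at 4.5 mm, the middle of the stated 4 to 5 mm.
- **Evenness:** The openings after each stroke, measured with the scene camera, were:

| Stroke | Left (mm) | Right (mm) | Difference (mm) |
|---|---|---|---|
| 1, left | 7.2 | 4.6 | 2.6 |
| 2, right | 7.1 | 9.4 | 2.2 |
| 3, left | 11.6 | 9.5 | 2.1 |
| 4, right | 11.9 | 12.0 | 0.1 |

- **Force:** The largest push reading was about 10 N along the stroke (about 11 N including the vertical part). Readings were taken only at the end of each move, so short peaks in between were not seen.
- **Other objects:** In the final picture the wedge stands upright on its mat, the arm is clear, and the other things look unmoved.

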